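Prime the hand grease pump

ROBOT

A 7-joint arm with a two-finger parallel gripper is mounted at the origin on the work surface. World frame = base frame: x ahead of the robot, y to its left, z up, the work surface at z = 0. Lengths are in m, angles in rad, forces in N, time in s.
With the tool pointing down it reaches from about 0.425 to 0.875 m from the base axis. Payload 9.9 kg.
Tool frame: the origin (TCP) lies where the fingers leave the gripper's body, on its centre line; the fingertips stand 73 mm ahead of it and the grasp point (between the pads) lies 54 mm ahead of it (arm.nose_length is the x of the fingertips in the tool frame, in m); x points along the fingers, y is the direction in which the jaws open and shut, and the axes are right-handed (so a half turn about x gives the same grasp; the last joint's range is limited). The gripper opens to 85 mm and grips with 20 to 120 N. Pads are 22 mm wide; open, the fingers measure 114 mm over their backs; the gripper's body (76 mm by 85 mm) begins 54 mm behind the grasp point. The pads swing forward as they close: fully open they stand 13 mm farther back than shut.
Start: joints at [-1.38, 0.576, 0.025, 1.437, -0.015, 1.129, -0.057], TCP at [0.183, 0.65, 0.304] pointing down, gripper open.
Joint ranges: [-2.76, 2.76], [-0.34, 2.15], [-1.52, 1.57], [0.19, 2.46], [-1.09, 4.23], [0.17, 1.99], [-2.82, 2.82]. Speed limits (rad/s): [2.22, 2.22, 3.01, 3.01, 3.14, 3.14, 3.14].

INTERFACE

Orientations are given as a unit quaternion [w, x, y, z].
In Python, from plant import arm gives the robot as it stands.
- The arm moves only by the tool move_arm, never from a script. Its argument "series" is a list of rows, each an object with "rotation": the turn, a rotation vector about the world's x, y, z in units of 180 degrees (1.0 is 180 degrees), a list of three; "linear": the shift along the world's x, y, z in units of 0.4 m (1.0 is 0.4 m), a list of three; "fingers": the gripper command: -1 is shut, 1 is fully open, values between are in proportion. In form: [{"rotation": [rx, ry, rz], "linear": [tx, ty, tz], "fingers": fingers}, ...]. A call has 1 to 12 rows; each row shifts and turns the commanded pose from where the row before left it; what a row does not reach is not made up. A row lasts 1/8 s, in which the tool goes at most 62.5 mm and 10.7 degrees, less where a joint would pass 70% of its speed; a pose out of reach is approached as far as the arm can. A call with a number of a shift or a turn outside -1 to 1 is refused whole. A call with a gripper value outside its range is refused whole. The fingers move at their own pace and stop on an object; "newtons" is the grip in N (left out, the last holds). Time passes only in rows, so rows that do not move let the fingers close. It gives the time, the measured TCP pose, the force and the opening at its end, in the units of the state.
- arm.state(): the state, without advancing time (a new reading comes with each control period).
- arm.read_camera(name): name is "scene" or "top"; returns the picture (400x640x3 uint8, blue, green, red); there is no depth.
- arm.get_calibration(name): a dict with "fx", "fy", "cx", "cy" (pixels), "dist" ([k1, k2, p1, p2, k3] as OpenCV has them; the pictures are not rectified), "R" (3x3) and "t" (3): a world point X has camera coordinates R X + t. Camera axes: x right, y down, z forward; pixel columns grow to the right and rows downward; lengths in m; the calibration is good to about 2 mm. A picture is of the moment at which its call begins. get_calibration takes no time and is no camera call.
- arm.finish_job(): hands the job in, once; it reports no verdict.
The state is a dict: "t": time; "q": joint angles; "qvel": joint speeds; "effort": joint torques, N m; "tcp_pos": TCP position; "tcp_rot": TCP orientation; "wrist_force": force on the tool from outside, world axes, zero at the start; "moment": the same for the moment, N m; "finger_gap": finger opening in m.
Only numpy, scipy, OpenCV 4.12 (cv2) and the standard library are available. Lean on these libraries where they do the work, as an engineer would, in place of code of your own. Each camera call takes 0.05 s, during which the arm holds its last target.

TASK

Prime the grease pump on the bench: push its blue palm plunger down and let it spring back up, again and again, until the red indicator pin beside it has risen fully out and shows all of its green foot. Finish with the plunger let go and back up; do not touch the pin itself, and neither lift nor shove the other things on the bench.

Things in the scene. Friction and masses are not known exactly. Their poses are not given: they have to be found in the camera images.
- pump: grease pump fixed to the bench: grey block on a dark 110 x 200 mm base plate; origin at the centre of its underside, z up, x across its short side (brass outlet towards -x), y along its long side: plunger at y = +45 mm, pin at y = -45 mm, both at x = 0. Aluminium barrel, 48 mm across, under the plunger up to 95 mm; block top 50 mm, yellow filler cap on it 62 mm. Its place and yaw vary
- plunger_top (a point): centre of the flat top of the blue round plunger knob, 42 mm across, 15 mm thick; 145 mm above the bench when up, 115 mm when fully down; moves with the knob
- plunger (a joint): how far the plunger is pressed straight down, m: 0 up (rest), 0.030 fully down (hard stop). A spring pushes it back up: about 3 N at the top rising to 15 N at the bottom. For the next stroke to count, let it come up nearly all the way (below 0.004)
- pin_tip (a point): centre of the top of the red indicator pin, 16 mm across, 90 mm from the plunger's axis; 61 mm above the bench when in, 101 mm when fully out
- pin (a joint): how far the pin has risen, m: 0 in, 0.040 fully out, when its green foot (lowest 8 mm) shows wholly above the collar. Starts part-way. Each full stroke lifts it about 0.008 (the first 0 to 0.010) and it stays there when the plunger comes back; a short stroke lifts it less or not at all. Once fully out, further strokes change nothing
- cartridge: upright can with a paper label, 52 mm across, 110 mm tall, near the pump; origin under its centre; leave alone
- wrench: steel wrench lying near the pump; leave alone
- nipple_tray: small blue open tray with brass nipples in it, 70 x 100 x 30 mm, near the pump; origin under its centre; leave alone
- blue_sleeve: tool in a blue protective sleeve, lying, 162 mm long, 44 mm square ends; origin under its centre; leave alone
- red_sleeve: the same with a red sleeve; leave alone
- jar: clear jar with a black cap, 64 mm across, 75 mm tall; origin under its centre; leave alone
- driver_tool: screwdriver lying on the bench; leave alone
Not all that is in view belongs to the job. What is shaped like the pump but pink is not meant.

How it is judged:
By the outcome, as a careful person would: the job done as asked, in the order asked, and still so for the second after the job is handed in, with the robot touching nothing.
It also fails if it takes over 42 s, if anything falls off the work surface, if the arm or the gripper's body presses on something with over 40 N, if the wrist force passes 120 N, or if a joint passes its speed limit or range.

## Working session

There is one attempt and no reset: what is moved stays moved. The work goes in short steps, Python scripts to look and compute and a tool call to move; the robot and the scene stay as the last step left them, time stands still between calls to the robot, and variables do not carry over. Pictures are saved under pics/ and viewed, and the job is handed in when it is done.

Besides the shell and the picture viewer there is one more tool, called after "Emit:" as name(argument=value, ...) on one line, values as JSON. move_arm: Moves the arm, as the interface text tells. Its arguments: {"type":"object","properties":{"series":{"type":"array","items":{"type":"object","properties":{"rotation":{"type":"array","items":{"type":"number"}},"linear":{"type":"array","items":{"type":"number"}},"fingers":{"type":"number"}}}},"newtons":{"type":"number"}},"required":["series"]}

```bash
mkdir -p pics; ls
python3 - <<'E'
from plant import arm
import cv2
for n in ("scene","top"):
    im=arm.read_camera(n); cv2.imwrite(f"pics/{n}0.png",im)
    c=arm.get_calibration(n); print(n,c)
print(arm.state())
E
```

```text
pics
scene {'fx': 439.96767003215723, 'fy': 439.96767003215723, 'cx': 325.1546869085223, 'cy': 203.9369181123414, 'dist': array([-0.01524455,  0.        ,  0.        ,  0.        ,  0.        ]), 'R': array([[ 0.54461295,  0.83859179, -0.01267082],
       [ 0.65893905, -0.43718832, -0.61209942],
       [-0.51884108,  0.32500798, -0.7906793 ]]), 't': array([-0.2865709 , -0.27598788,  1.82226336])}
top {'fx': 443.62438250433013, 'fy': 443.62438250433013, 'cx': 325.2969884862406, 'cy': 203.3864381544309, 'dist': array([-0.03665217,  0.        ,  0.        ,  0.        ,  0.        ]), 'R': array([[ 1.16225808e-01, -9.93222799e-01, -1.80081816e-04],
       [-9.71904736e-01, -1.13693825e-01, -2.06094391e-01],
       [ 2.04677173e-01,  2.41285094e-02, -9.78532099e-01]]), 't': array([-0.05846289,  0.54785374,  1.1777808 ])}
{'t': 0.1, 'q': array([-1.37981057,  0.57643284,  0.02486654,  1.43785056, -0.01503004,
        1.1289928 , -0.05648184]), 'qvel': array([ 1.38069033e-03, -1.86274384e-03,  1.05101411e-03, -1.63066673e-03,
        7.54720695e-04, -6.94133070e-06, -1.39208242e-04]), 'effort': array([ 6.45639710e-03, -7.67307043e+01,  2.25762270e+00, -2.86603564e+01,
        1.57705648e-02,  8.62312299e-03, -1.43430168e-05]), 'tcp_pos': array([0.18306231, 0.64938165, 0.30313007]), 'tcp_rot': array([ 0.70039254,  0.09631116,  0.70049577, -0.09736598]), 'wrist_force': array([ 0.46967172, -0.13940506, -0.87494063]), 'moment': array([0.01900257, 0.0264237 , 0.04149288]), 'finger_gap': 0.08546921231393696}
```

View pics/scene0.png

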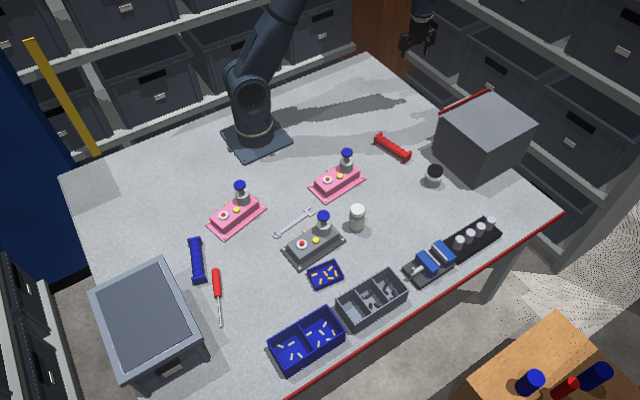

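View pics/top0.png

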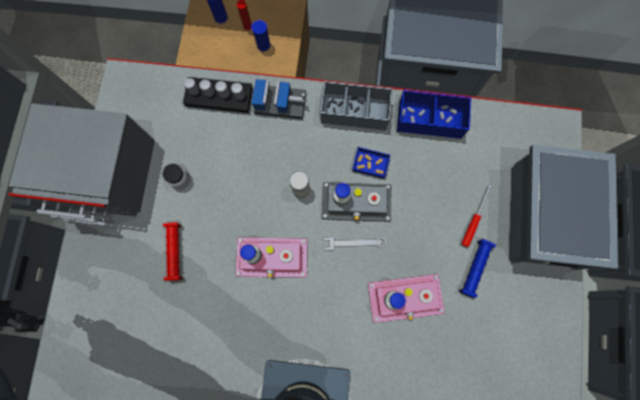

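The grey pump is at about scene (315,245) and top (357,200), with two pink decoys at other places. I'll enlarge both views.

Run:
```python
import cv2
a=cv2.imread("pics/scene0.png")[195:285,265:385]; cv2.imwrite("pics/sc.png",cv2.resize(a,None,fx=6,fy=6,interpolation=cv2.INTER_CUBIC))
a=cv2.imread("pics/top0.png")[165:235,310:405]; cv2.imwrite("pics/tc.png",cv2.resize(a,None,fx=8,fy=8,interpolation=cv2.INTER_CUBIC))
```

```text
(no output)
```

View pics/sc.png

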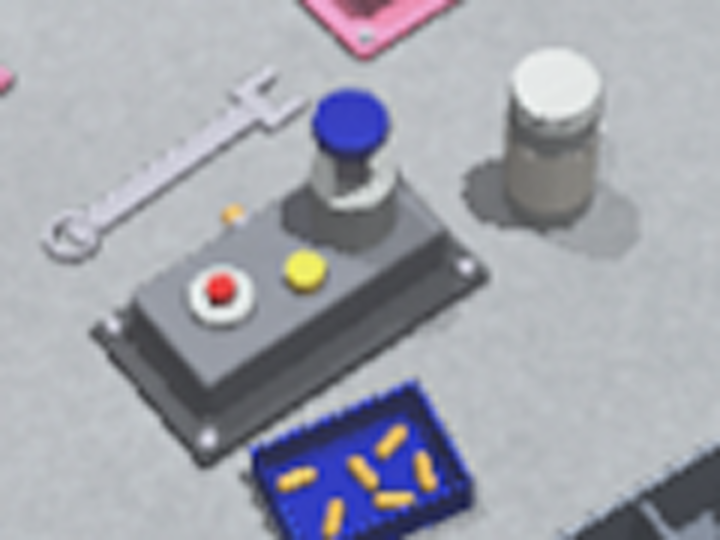

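View pics/tc.png

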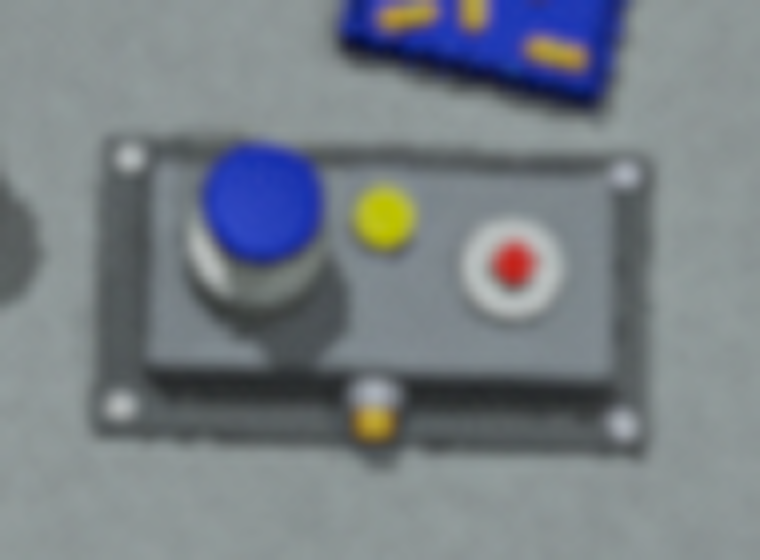

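```bash
cat > h.py <<'E'
from plant import arm
import cv2, numpy as np
C={n:arm.get_calibration(n) for n in("scene","top")}
def ray(n,u,v):
    c=C[n];K=np.array([[c['fx'],0,c['cx']],[0,c['fy'],c['cy']],[0,0,1]])
    p=cv2.undistortPoints(np.array([[[u,v]]],float),K,c['dist'])[0,0]
    R=np.array(c['R']);d=R.T@np.array([p[0],p[1],1]);return -R.T@c['t'],d/np.linalg.norm(d)
def tri(a,b):
    o1,d1=ray("scene",*a);o2,d2=ray("top",*b)
    s=np.linalg.lstsq(np.c_[d1,-d2],o2-o1,rcond=None)[0]
    p,q=o1+s[0]*d1,o2+s[1]*d2;return (p+q)/2,np.linalg.norm(p-q)
def atz(n,u,v,z):
    o,d=ray(n,u,v);return o+d*(z-o[2])/d[2]
def proj(n,X):
    c=C[n];K=np.array([[c['fx'],0,c['cx']],[0,c['fy'],c['cy']],[0,0,1]])
    return cv2.projectPoints(np.array([X],float),cv2.Rodrigues(np.array(c['R']))[0],np.array(c['t']),K,c['dist'])[0][0,0]
E
python3 - <<'E'
from h import *
s=lambda x,y:(265+(x+.5)/6-.5,195+(y+.5)/6-.5)
t=lambda x,y:(310+(x+.5)/8-.5,165+(y+.5)/8-.5)
print("cams",ray("scene",0,0)[0],ray("top",0,0)[0])
for n,a,b,z in [("knob",(350,118),(263,200),.145),("pin",(221,286),(514,264),.07),("cap",(306,268),(385,214),.062),
  ("bolt1",(113,325),(623,425),.01),("bolt2",(208,438),(626,175),.01),("bolt3",(466,266),(130,157),.01)]:
    print(n,tri(s(*a),t(*b)),atz("scene",*s(*a),z),atz("top",*t(*b),z))
print("bolt4",atz("top",*t(120,405),.01))
E
```

```text
cams [ 1.2833945  -0.4725928   1.26826281] [ 0.29819169 -0.02419718  1.26539537]
knob (array([ 0.57485059, -0.03718361,  0.14107988]), np.float64(0.0013304116231899715)) [ 0.57708025 -0.03932244  0.145     ] [ 0.57417344 -0.03653777  0.145     ]
pin (array([ 0.58176087, -0.12681262,  0.06259885]), np.float64(0.000559360165153224)) [ 0.58595622 -0.12918985  0.07      ] [ 0.58013228 -0.12592867  0.07      ]
cap (array([ 0.59519296, -0.08078981,  0.05873008]), np.float64(0.0008746068661853862)) [ 0.59688824 -0.08225382  0.062     ] [ 0.59457445 -0.08024124  0.062     ]
bolt1 (array([ 0.53978732, -0.17568977,  0.00981083]), np.float64(0.00027845166145193254)) [ 0.53983901 -0.17586006  0.01      ] [ 0.53980774 -0.17553979  0.01      ]
bolt2 (array([ 0.63170967, -0.16857921,  0.01135975]), np.float64(0.0004517243982053028)) [ 0.63091172 -0.16845645  0.01      ] [ 0.6321652  -0.16853007  0.01      ]
bolt3 (array([0.61719315, 0.01124802, 0.01129665]), np.float64(0.0013987309421712607)) [0.61626774 0.01107986 0.01      ] [0.61783267 0.01191954 0.01      ]
bolt4 [0.52608597 0.0048251  0.01      ]
```

Emit:
move_arm(series=[{"rotation": [0, 0, 0], "linear": [0.03, -0.05, 0], "fingers": -1}, {"rotation": [0, 0, 0], "linear": [0.06, -0.1, 0], "fingers": -1}, {"rotation": [0, 0, 0], "linear": [0.06, -0.11, 0], "fingers": -1}, {"rotation": [0, 0, 0], "linear": [0.06, -0.11, 0], "fingers": -1}, {"rotation": [0, 0, 0], "linear": [0.06, -0.11, 0], "fingers": -1}, {"rotation": [0, 0, 0], "linear": [0.06, -0.11, 0], "fingers": -1}, {"rotation": [0, 0, 0], "linear": [0.06, -0.11, 0], "fingers": -1}, {"rotation": [0, 0, 0], "linear": [0.06, -0.11, 0], "fingers": -1}, {"rotation": [0, 0, 0], "linear": [0.06, -0.11, 0], "fingers": -1}, {"rotation": [0, 0, 0], "linear": [0.06, -0.11, 0], "fingers": -1}, {"rotation": [0, 0, 0], "linear": [0.06, -0.11, 0], "fingers": -1}, {"rotation": [0, 0, 0], "linear": [0.06, -0.11, 0], "fingers": -1}], newtons=40)

```text
t: 1.6
tcp_pos: [0.4596, 0.1482, 0.3038]
tcp_rot: [0.7, 0.097, 0.7, -0.097]
wrist_force: [0.2, 1.2, 0.3]
finger_gap: 0.0004
```

Emit:
move_arm(series=[{"rotation": [0, 0, 0], "linear": [0.06, -0.1, 0], "fingers": -1}, {"rotation": [0, 0, 0], "linear": [0.06, -0.1, 0], "fingers": -1}, {"rotation": [0, 0, 0], "linear": [0.06, -0.1, 0], "fingers": -1}, {"rotation": [0, 0, 0], "linear": [0.06, -0.1, 0], "fingers": -1}, {"rotation": [0, 0, 0], "linear": [0.05, -0.065, 0], "fingers": -1}, {"rotation": [0, 0, 0], "linear": [0, 0, -0.08], "fingers": -1}, {"rotation": [0, 0, 0], "linear": [0, 0, -0.08], "fingers": -1}, {"rotation": [0, 0, 0], "linear": [0, 0, 0], "fingers": -1}, {"rotation": [0, 0, 0], "linear": [0, 0, 0], "fingers": -1}])

```text
t: 2.72
tcp_pos: [0.5756, -0.0363, 0.2408]
tcp_rot: [0.701, 0.097, 0.7, -0.097]
wrist_force: [0.4, -0.2, 1.1]
finger_gap: -0.0003
```

```bash
cat > look.py <<'E'
import sys
from h import *
from scipy.spatial.transform import Rotation
k=sys.argv[1]
A=arm.read_camera("scene");B=arm.read_camera("top")
a=cv2.resize(A[185:275,265:355],(400,400),interpolation=cv2.INTER_CUBIC)
b=cv2.resize(B[150:230,310:390],(400,400),interpolation=cv2.INTER_CUBIC)
cv2.imwrite(f"pics/{k}.png",np.hstack([a,b]))
s=arm.state();q=s['tcp_rot'];R=Rotation.from_quat([q[1],q[2],q[3],q[0]]).as_matrix()
print(s['t'],s['tcp_pos'],"tip",s['tcp_pos']+R[:,0]*arm.nose_length,"x",R[:,0],"y",R[:,1],s['wrist_force'],arm.nose_length)
E
python3 look.py l1
```

```text
2.825 [ 0.57579273 -0.03630585  0.24129913] tip [ 0.57595078 -0.03630783  0.1686993 ] x [ 2.17704427e-03 -2.73094743e-05 -9.99997630e-01] y [2.71237942e-01 9.62512161e-01 5.64212644e-04] [-0.13626463 -0.73759928 -0.20775354] 0.0726
```

View pics/l1.png

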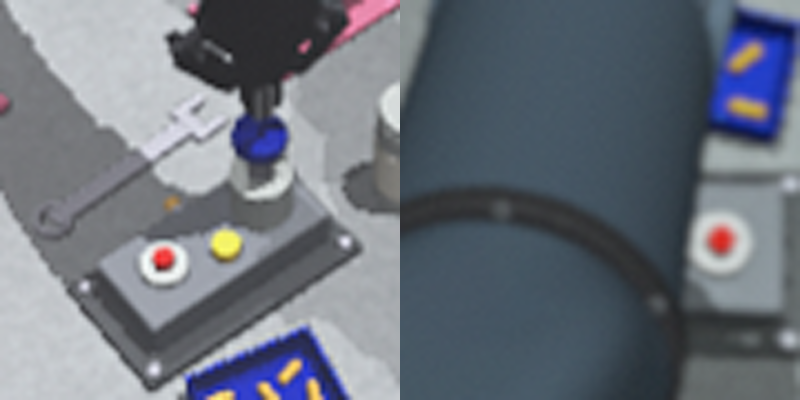

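The closed tips (left panel about (262,110)) stand over the blue knob (260,137). I'll make the first stroke and watch the force.

Emit:
move_arm(series=[{"rotation": [0, 0, 0], "linear": [0, 0, -0.045], "fingers": -1}, {"rotation": [0, 0, 0], "linear": [0, 0, -0.04], "fingers": -1}, {"rotation": [0, 0, 0], "linear": [0, 0, -0.03], "fingers": -1}, {"rotation": [0, 0, 0], "linear": [0, 0, -0.018], "fingers": -1}, {"rotation": [0, 0, 0], "linear": [0, 0, 0], "fingers": -1}, {"rotation": [0, 0, 0], "linear": [0, 0, 0], "fingers": -1}])

```text
t: 3.58
tcp_pos: [0.5761, -0.0363, 0.1883]
tcp_rot: [0.701, 0.097, 0.699, -0.097]
wrist_force: [-2.5, 1.0, 12.2]
finger_gap: -0.0001
```

Emit:
move_arm(series=[{"rotation": [0, 0, 0], "linear": [0, 0, -0.004], "fingers": -1}, {"rotation": [0, 0, 0], "linear": [0, 0, 0], "fingers": -1}])

```text
t: 3.82
tcp_pos: [0.5761, -0.0363, 0.1876]
tcp_rot: [0.702, 0.097, 0.699, -0.097]
wrist_force: [-4.8, 1.6, 22.7]
finger_gap: -0.0002
```

Emit:
move_arm(series=[{"rotation": [0, 0, 0], "linear": [0, 0, 0.05], "fingers": -1}, {"rotation": [0, 0, 0], "linear": [0, 0, 0.055], "fingers": -1}, {"rotation": [0, 0, 0], "linear": [0, 0, 0], "fingers": -1}, {"rotation": [0, 0, 0], "linear": [0, 0, 0], "fingers": -1}])

```text
t: 4.32
tcp_pos: [0.5749, -0.0362, 0.2267]
tcp_rot: [0.7, 0.097, 0.701, -0.097]
wrist_force: [-0.0, 0.3, -0.7]
finger_gap: -0.0003
```

```bash
python3 look.py l2
```

```text
4.425 [ 0.57474564 -0.03621337  0.22626257] tip [ 0.57464332 -0.0362117   0.15366264] x [-1.40927187e-03  2.30443826e-05 -9.99999007e-01] y [ 2.71260576e-01  9.62505881e-01 -3.60099902e-04] [ 1.20435907  1.13022345 -0.0278269 ] 0.0726
```

View pics/l2.png

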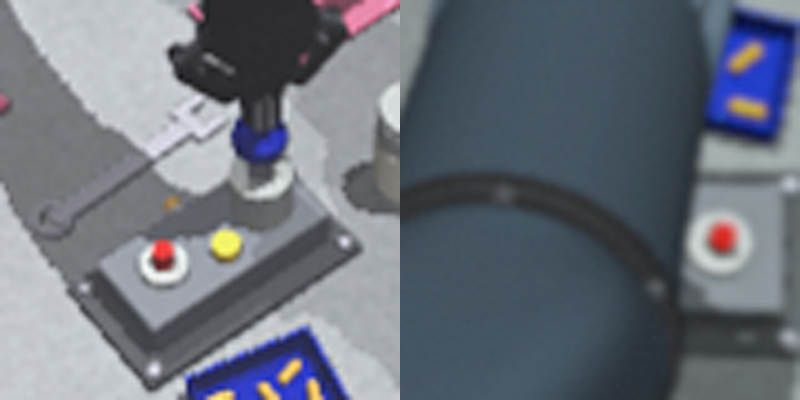

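The pin rose: its top went from about (163,257) to (162,248) in the crop, and the knob is back up. I'll keep stroking.

Emit:
move_arm(series=[{"rotation": [0, 0, 0], "linear": [0, 0, -0.045], "fingers": -1}, {"rotation": [0, 0, 0], "linear": [0, 0, -0.035], "fingers": -1}, {"rotation": [0, 0, 0], "linear": [0, 0, -0.025], "fingers": -1}, {"rotation": [0, 0, 0], "linear": [0, 0, 0], "fingers": -1}, {"rotation": [0, 0, 0], "linear": [0, 0, 0], "fingers": -1}])

```text
t: 5.05
tcp_pos: [0.576, -0.0365, 0.1875]
tcp_rot: [0.702, 0.097, 0.699, -0.097]
wrist_force: [-7.4, 1.9, 32.8]
finger_gap: -0.0003
```

Emit:
move_arm(series=[{"rotation": [0, 0, 0], "linear": [0, 0, 0.05], "fingers": -1}, {"rotation": [0, 0, 0], "linear": [0, 0, 0.055], "fingers": -1}, {"rotation": [0, 0, 0], "linear": [0, 0, 0], "fingers": -1}, {"rotation": [0, 0, 0], "linear": [0, 0, 0], "fingers": -1}])

```text
t: 5.55
tcp_pos: [0.5746, -0.0362, 0.2261]
tcp_rot: [0.7, 0.097, 0.701, -0.097]
wrist_force: [-0.1, -0.1, 0.1]
finger_gap: 0.0004
```

Emit:
move_arm(series=[{"rotation": [0, 0, 0], "linear": [0, 0, -0.045], "fingers": -1}, {"rotation": [0, 0, 0], "linear": [0, 0, -0.035], "fingers": -1}, {"rotation": [0, 0, 0], "linear": [0, 0, -0.025], "fingers": -1}, {"rotation": [0, 0, 0], "linear": [0, 0, 0], "fingers": -1}, {"rotation": [0, 0, 0], "linear": [0, 0, 0], "fingers": -1}])

```text
t: 6.18
tcp_pos: [0.5757, -0.0365, 0.1874]
tcp_rot: [0.701, 0.097, 0.7, -0.097]
wrist_force: [-8.5, 1.4, 37.2]
finger_gap: 0.0
```

Emit:
move_arm(series=[{"rotation": [0, 0, 0], "linear": [0, 0, 0.05], "fingers": -1}, {"rotation": [0, 0, 0], "linear": [0, 0, 0.055], "fingers": -1}, {"rotation": [0, 0, 0], "linear": [0, 0, 0], "fingers": -1}, {"rotation": [0, 0, 0], "linear": [0, 0, 0], "fingers": -1}])

```text
t: 6.68
tcp_pos: [0.5745, -0.0362, 0.2257]
tcp_rot: [0.7, 0.097, 0.701, -0.097]
wrist_force: [-0.3, -0.1, -0.6]
finger_gap: 0.0001
```

```bash
python3 look.py l3
```

```text
6.775 [ 0.57453082 -0.03621598  0.2257263 ] tip [ 0.57436086 -0.03621841  0.1531265 ] x [-2.34107568e-03 -3.35079903e-05 -9.99997259e-01] y [ 2.71279493e-01  9.62500385e-01 -6.67339107e-04] [ 0.10272579 -0.05159014  0.99465892] 0.0726
```

View pics/l3.png

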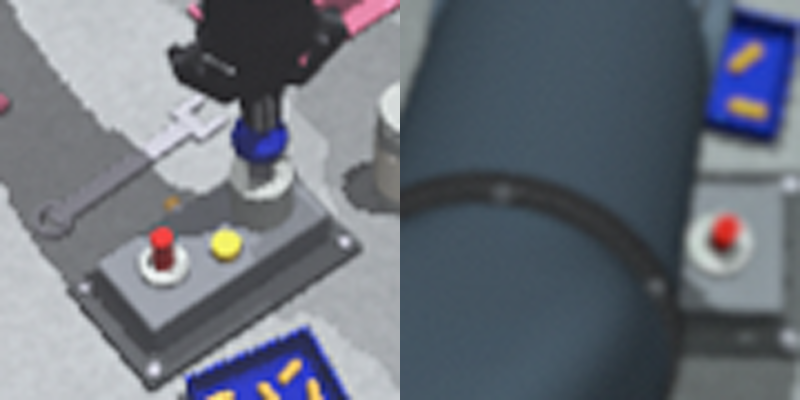

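The pin has now risen well, with its top at about (162,234) in the crop. The press force crept up to 37 N, so I'll use slightly shorter strokes.

Emit:
move_arm(series=[{"rotation": [0, 0, 0], "linear": [0, 0, -0.045], "fingers": -1}, {"rotation": [0, 0, 0], "linear": [0, 0, -0.035], "fingers": -1}, {"rotation": [0, 0, 0], "linear": [0, 0, -0.018], "fingers": -1}, {"rotation": [0, 0, 0], "linear": [0, 0, 0], "fingers": -1}, {"rotation": [0, 0, 0], "linear": [0, 0, 0], "fingers": -1}])

```text
t: 7.4
tcp_pos: [0.5758, -0.0364, 0.1883]
tcp_rot: [0.701, 0.097, 0.7, -0.097]
wrist_force: [-0.9, 0.7, 12.3]
finger_gap: -0.0005
```

Emit:
move_arm(series=[{"rotation": [0, 0, 0], "linear": [0, 0, 0.05], "fingers": -1}, {"rotation": [0, 0, 0], "linear": [0, 0, 0.05], "fingers": -1}, {"rotation": [0, 0, 0], "linear": [0, 0, 0], "fingers": -1}, {"rotation": [0, 0, 0], "linear": [0, 0, 0], "fingers": -1}])

```text
t: 7.9
tcp_pos: [0.5746, -0.0362, 0.2268]
tcp_rot: [0.7, 0.097, 0.701, -0.097]
wrist_force: [-0.7, -0.3, -0.6]
finger_gap: -0.0003
```

Emit:
move_arm(series=[{"rotation": [0, 0, 0], "linear": [0, 0, -0.045], "fingers": -1}, {"rotation": [0, 0, 0], "linear": [0, 0, -0.035], "fingers": -1}, {"rotation": [0, 0, 0], "linear": [0, 0, -0.019], "fingers": -1}, {"rotation": [0, 0, 0], "linear": [0, 0, 0], "fingers": -1}, {"rotation": [0, 0, 0], "linear": [0, 0, 0], "fingers": -1}])

```text
t: 8.52
tcp_pos: [0.5757, -0.0364, 0.1884]
tcp_rot: [0.701, 0.097, 0.7, -0.097]
wrist_force: [-0.6, -0.3, 11.9]
finger_gap: 0.0001
```

Emit:
move_arm(series=[{"rotation": [0, 0, 0], "linear": [0, 0, 0.05], "fingers": -1}, {"rotation": [0, 0, 0], "linear": [0, 0, 0.05], "fingers": -1}, {"rotation": [0, 0, 0], "linear": [0, 0, 0], "fingers": -1}, {"rotation": [0, 0, 0], "linear": [0, 0, 0], "fingers": -1}])

```text
t: 9.02
tcp_pos: [0.5745, -0.0362, 0.227]
tcp_rot: [0.7, 0.097, 0.701, -0.097]
wrist_force: [-1.0, 0.3, -0.7]
finger_gap: 0.0
```

```bash
python3 look.py l4
```

```text
9.125 [ 0.57457293 -0.03622143  0.22699454] tip [ 0.57441309 -0.03622294  0.15439471] x [-2.20167526e-03 -2.07881274e-05 -9.99997576e-01] y [ 2.71270811e-01  9.62502866e-01 -6.17260361e-04] [-0.27530635  0.26774007 -0.99519796] 0.0726
```

View pics/l4.png

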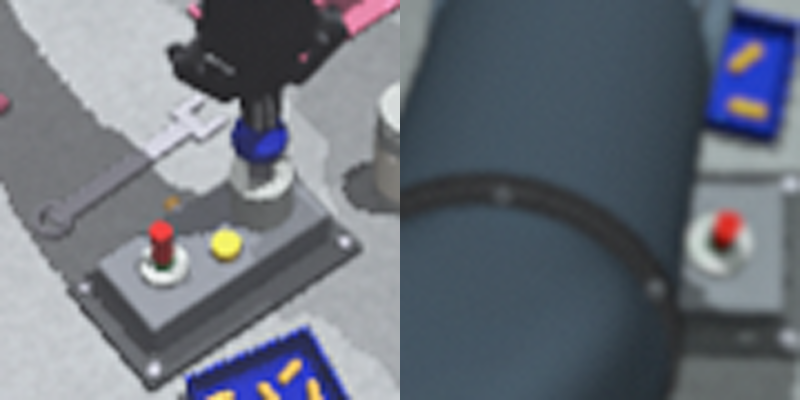

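The green foot is starting to show at about (163,262), but those two strokes stopped about 1 mm short and lifted the pin less. I'll go to the hard stop again.

Emit:
move_arm(series=[{"rotation": [0, 0, 0], "linear": [0, 0, -0.045], "fingers": -1}, {"rotation": [0, 0, 0], "linear": [0, 0, -0.035], "fingers": -1}, {"rotation": [0, 0, 0], "linear": [0, 0, -0.026], "fingers": -1}, {"rotation": [0, 0, 0], "linear": [0, 0, 0], "fingers": -1}, {"rotation": [0, 0, 0], "linear": [0, 0, 0], "fingers": -1}])

```text
t: 9.75
tcp_pos: [0.5758, -0.0365, 0.1875]
tcp_rot: [0.701, 0.097, 0.7, -0.097]
wrist_force: [-5.3, 0.2, 24.8]
finger_gap: 0.0002
```

Emit:
move_arm(series=[{"rotation": [0, 0, 0], "linear": [0, 0, 0.05], "fingers": -1}, {"rotation": [0, 0, 0], "linear": [0, 0, 0.055], "fingers": -1}, {"rotation": [0, 0, 0], "linear": [0, 0, 0], "fingers": -1}, {"rotation": [0, 0, 0], "linear": [0, 0, 0], "fingers": -1}])

```text
t: 10.25
tcp_pos: [0.5746, -0.0362, 0.2268]
tcp_rot: [0.7, 0.097, 0.701, -0.097]
wrist_force: [0.5, -0.4, -1.0]
finger_gap: 0.0
```

Emit:
move_arm(series=[{"rotation": [0, 0, 0], "linear": [0, 0, -0.045], "fingers": -1}, {"rotation": [0, 0, 0], "linear": [0, 0, -0.035], "fingers": -1}, {"rotation": [0, 0, 0], "linear": [0, 0, -0.025], "fingers": -1}, {"rotation": [0, 0, 0], "linear": [0, 0, 0], "fingers": -1}, {"rotation": [0, 0, 0], "linear": [0, 0, 0], "fingers": -1}])

```text
t: 10.88
tcp_pos: [0.5756, -0.0364, 0.1875]
tcp_rot: [0.701, 0.097, 0.7, -0.097]
wrist_force: [-5.8, 0.6, 29.6]
finger_gap: -0.0001
```

Emit:
move_arm(series=[{"rotation": [0, 0, 0], "linear": [0, 0, 0.05], "fingers": -1}, {"rotation": [0, 0, 0], "linear": [0, 0, 0.055], "fingers": -1}, {"rotation": [0, 0, 0], "linear": [0, 0, 0], "fingers": -1}, {"rotation": [0, 0, 0], "linear": [0, 0, 0], "fingers": -1}])

```text
t: 11.38
tcp_pos: [0.5745, -0.0362, 0.2265]
tcp_rot: [0.7, 0.097, 0.701, -0.097]
wrist_force: [0.0, 0.0, -0.4]
finger_gap: -0.0
```

```bash
python3 look.py l5
```

```text
11.475 [ 0.57453429 -0.0362337   0.22652708] tip [ 0.57436333 -0.03623705  0.15392728] x [-2.35486404e-03 -4.61851872e-05 -9.99997226e-01] y [ 2.71307242e-01  9.62492553e-01 -6.83346462e-04] [-0.08058343 -0.10523626  0.09749456] 0.0726
```

View pics/l5.png

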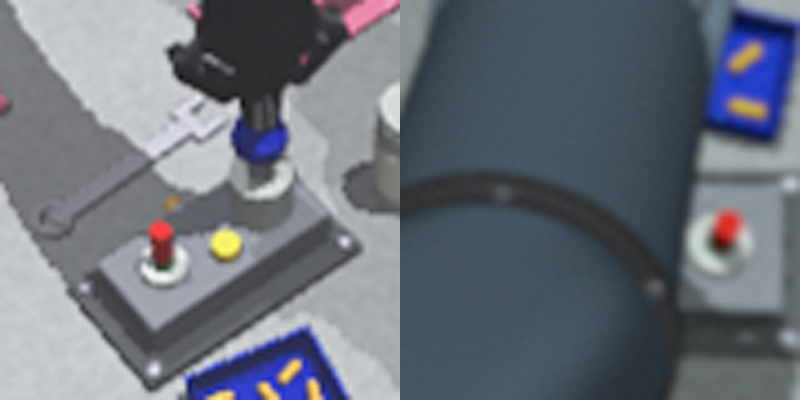

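l5 looks the same as l4, so the pin is either fully out or no longer advancing. I'll measure the tip height and look closer.

Run:
```python
from h import *
P=(0.5824,-0.1267)
for z in(.061,.085,.093,.097,.101): print(z,proj("scene",[*P,z]),proj("top",[*P,z]))
A=arm.read_camera("scene")[225:255,285:320];B=arm.read_camera("top")[180:210,360:395]
cv2.imwrite("pics/z5.png",np.hstack([cv2.resize(x,None,fx=11,fy=11,interpolation=cv2.INTER_NEAREST) for x in(A,B)]))
```

```text
0.061 [301.66036552 242.62693059] [373.81931249 197.51222293]
0.085 [301.24926869 238.5701404 ] [374.75781722 195.58693023]
0.093 [301.10977958 237.19347132] [375.07876639 194.92848323]
0.097 [301.03956513 236.5004683 ] [375.24080682 194.59604016]
0.101 [300.96903462 235.80432495] [375.40390474 194.26142269]
```

View pics/z5.png

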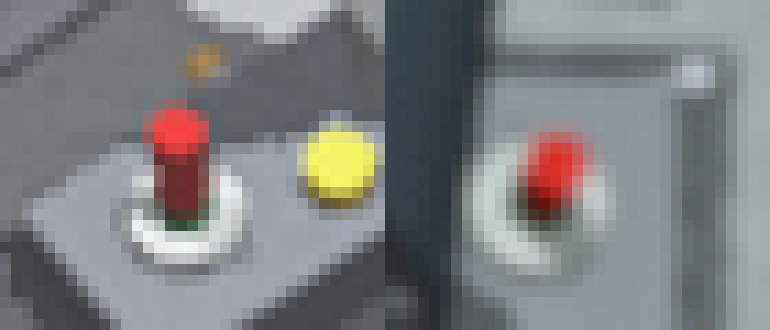

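Run:
```python
import cv2,numpy as np
I={k:cv2.imread(f"pics/{k}.png").astype(int)[200:290,130:195] for k in("l1","l2","l3","l4","l5")}
ks=list(I)
for a,b in zip(ks,ks[1:]): d=np.abs(I[a]-I[b]).max(2); print(a,b,d.mean(),d.max())
for k in ks:
    m=I[k];c=m[:,28:36].mean(1).round().astype(int)
    print(k,[tuple(map(int,r)) for r in c[14:84:4]])
```

```text
l1 l2 10.557094017094018 154
l2 l3 16.09076923076923 170
l3 l4 12.114529914529914 148
l4 l5 1.0928205128205128 14
l1 [(120, 116, 115), (114, 109, 107), (107, 102, 99), (104, 99, 96), (105, 98, 96), (99, 92, 90), (112, 106, 100), (201, 200, 190), (194, 196, 234), (109, 111, 239), (61, 62, 241), (60, 60, 251), (51, 50, 219), (35, 34, 130), (106, 105, 124), (229, 230, 226), (241, 242, 237), (191, 191, 187)]
l2 [(120, 116, 115), (114, 110, 108), (106, 102, 99), (103, 98, 95), (105, 98, 94), (105, 98, 92), (95, 90, 122), (74, 72, 224), (60, 61, 244), (62, 62, 245), (62, 62, 241), (54, 53, 183), (39, 37, 111), (37, 35, 92), (114, 114, 149), (230, 231, 227), (241, 241, 237), (190, 191, 187)]
l3 [(121, 116, 115), (114, 109, 106), (109, 104, 80), (97, 92, 138), (75, 74, 234), (64, 66, 251), (67, 68, 246), (64, 65, 242), (52, 52, 186), (44, 42, 105), (45, 42, 99), (47, 45, 105), (40, 38, 100), (38, 36, 100), (113, 112, 149), (230, 230, 227), (241, 242, 237), (191, 190, 186)]
l4 [(123, 119, 107), (110, 106, 122), (85, 83, 193), (67, 67, 245), (66, 66, 250), (68, 68, 244), (61, 61, 206), (50, 50, 132), (45, 43, 103), (45, 43, 104), (46, 44, 107), (46, 41, 111), (44, 49, 91), (38, 57, 46), (106, 121, 94), (228, 228, 224), (242, 241, 240), (191, 191, 187)]
l5 [(123, 118, 106), (110, 106, 122), (84, 84, 193), (68, 68, 246), (67, 67, 250), (68, 68, 242), (60, 60, 202), (50, 49, 126), (45, 43, 104), (45, 43, 104), (46, 43, 106), (46, 41, 110), (44, 47, 90), (38, 56, 46), (106, 121, 95), (228, 229, 224), (241, 241, 240), (191, 191, 187)]
```

l4 and l5 match within noise, although two full strokes to the stop came between them, so the pin has saturated. I'll back off upward and to the side for a clear last look.

Emit:
move_arm(series=[{"rotation": [0, 0, 0], "linear": [0, 0, 0.06], "fingers": -1}, {"rotation": [0, 0, 0], "linear": [0, 0, 0.1], "fingers": -1}, {"rotation": [0, 0, 0], "linear": [0, 0, 0.05], "fingers": -1}, {"rotation": [0, 0, 0], "linear": [-0.05, 0.08, 0], "fingers": -1}, {"rotation": [0, 0, 0], "linear": [-0.05, 0.1, 0], "fingers": -1}, {"rotation": [0, 0, 0], "linear": [-0.05, 0.1, 0], "fingers": -1}, {"rotation": [0, 0, 0], "linear": [-0.05, 0.1, 0], "fingers": -1}, {"rotation": [0, 0, 0], "linear": [-0.05, 0.1, 0], "fingers": -1}, {"rotation": [0, 0, 0], "linear": [-0.05, 0.08, 0], "fingers": -1}, {"rotation": [0, 0, 0], "linear": [0, 0, 0], "fingers": -1}, {"rotation": [0, 0, 0], "linear": [0, 0, 0], "fingers": -1}])

```text
t: 12.95
tcp_pos: [0.4554, 0.1871, 0.3117]
tcp_rot: [0.7, 0.097, 0.7, -0.097]
wrist_force: [-0.1, -0.4, 1.5]
finger_gap: 0.0002
```

Run:
```python
from h import *
A=arm.read_camera("scene");B=arm.read_camera("top");cv2.imwrite("pics/sf.png",A);cv2.imwrite("pics/tf.png",B)
a=cv2.resize(A[195:285,265:355],(400,400),interpolation=cv2.INTER_CUBIC)
b=cv2.resize(B[150:230,310:390],(400,400),interpolation=cv2.INTER_CUBIC)
cv2.imwrite("pics/f.png",np.hstack([a,b]))
A0=cv2.imread("pics/scene0.png")
cv2.imwrite("pics/f2.png",np.hstack([x[205:255,300:345].repeat(8,0).repeat(8,1) for x in(A0,A)]))
```

```text
(no output)
```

View pics/f.png

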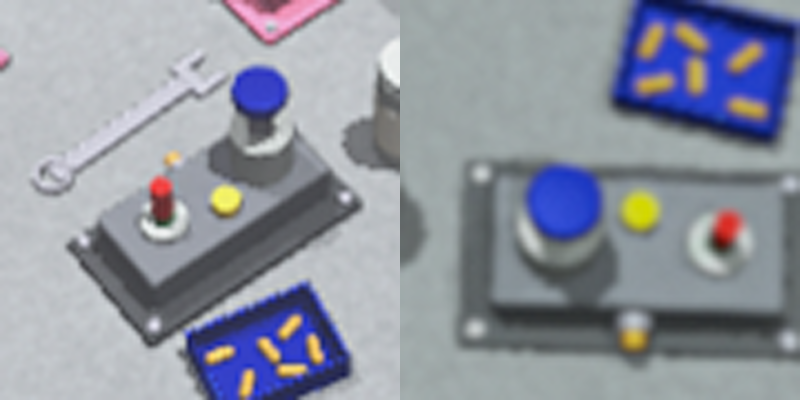

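View pics/sf.png

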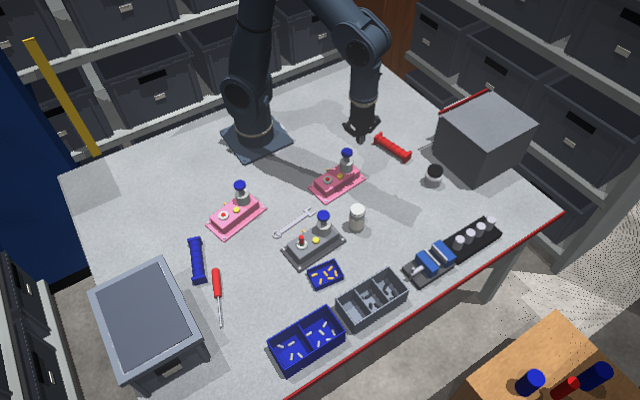

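View pics/f2.png

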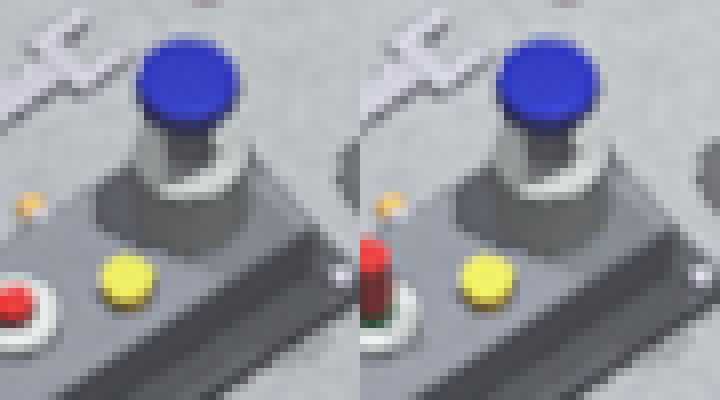

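The knob at (323,215) looks the same as at the start. The pin stands tall with its green foot showing, its tip at scene (300.8,236.0), which fits about 0.100 m. Everything else is where it was.

```bash
python3 -c "
from plant import arm
print(arm.finish_job(), arm.state()['t'])"
```

```text
the job is handed in; nothing more can be done
the job is handed in; nothing more can be done
```

The grey pump is primed. I pressed its blue plunger seven times with the closed fingertips, letting it come fully up each time, then backed the arm away and handed the job in at about 13 s of the 42 s allowed.

- **Strokes:** Five strokes reached the hard stop, with readings of 23 to 37 N at the bottom. Strokes 4 and 5 stopped about 1 mm short, at about 12 N, but the pin still rose.
- **Pin:** It rose until its green foot showed. The last two full strokes changed nothing in the picture beyond noise, so I take it as fully out. Its tip measures about 0.097 to 0.101 m high, and the camera cannot settle the last couple of millimetres.
- **Plunger and other things:** The knob is back at its starting height, and I saw nothing else on the bench moved. I never touched the pin.

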